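# Stand the cooled glass rods in their upright holders

## Robot

A 7-joint arm with a two-finger parallel gripper is mounted at the origin on the work surface. World frame = base frame: x ahead of the robot, y to its left, z up, the work surface at z = 0. Lengths are in m, angles in degrees, forces in N, time in s.
With the tool pointing down it reaches from about 0.4 to 0.75 m from the base axis. Payload 19.5 kg.
Tool frame: the origin (TCP) lies at the very end of the fingers, on their centre line; the grasp point (between the pads) lies 19 mm behind it (manip.tcp_to_grasp is the distance from the TCP to the grasp point, in m); z points along the fingers, y is the line along which they close (so a half turn about z gives the same grasp; the last joint's range is limited). The gripper opens to 85 mm and grips with 20 to 120 N. Pads are 22 mm wide; open, the fingers measure 114 mm over their backs; the gripper's body (76 mm by 85 mm) begins 54 mm behind the grasp point. The pads swing forward as they close: fully open they stand 13 mm farther back than shut.
Start: joints at [70.033, 40.479, -1.581, 85.061, 1.261, 54.483, -4.326], TCP at [0.174, -0.548, 0.231] pointing down, gripper open.
Joint ranges: [-155.06, 155.06], [-18.47, 123.98], [-90, 86.84], [0, 140.48], [-83.41, 263.41], [0, 116], [-161.91, 161.91]. Speed limits (degrees/s): [108.29, 108.29, 147.25, 147.25, 172.46, 172.46, 172.46].

## Interface

Orientations are given as a 3x3 rotation matrix whose columns are the frame's x, y, z axes.
In Python, from workcell import manip, imaging gives the robot as it stands.
- The arm moves only by the tool play_rows, never from a script. Its argument "targets" is one flat list of numbers, 7 for each row, row after row: the finger opening in mm, from 0 to 85.4, then the shift along the tool's x, y, z as a fraction of full scale, then the turn, a rotation vector about the tool's x, y, z as a fraction of full scale. A call has 1 to 8 rows; each row is the pose to reach, as a shift and turn from the pose commanded when the call began, along the tool's axes at that moment; what a row does not reach only later rows make up. Full scale, the value 1, is 0.4 m for a shift and 60 degrees for a turn. A row lasts 1/8 s, in which the tool goes at most 62.5 mm and 10.7 degrees, less where a joint would pass 70% of its speed; a pose out of reach is approached as far as the arm can. A call with a number of a shift or a turn outside -1 to 1 is refused whole. A call with a gripper value outside its range is refused whole. The fingers move at their own pace and stop on an object; "grip_force" is the grip in N (left out, the last holds). Time passes only in rows, so rows that repeat a pose let the fingers close. It gives the time, the measured TCP pose, the force, the opening and the grip force at its end, in the units of the state.
- manip.get_obs(): the state, without advancing time (a new reading comes with each control period).
- imaging.grab_frame(name): name is "scene" or "top" or "wrist"; returns the picture (420x560x3 uint8, red, green, blue); there is no depth.
- imaging.camera_params(name): a dict with "mtx" (3x3 intrinsics, pixels), "rvec" (rotation vector, rad) and "tvec" (3), from world to camera coordinates, as OpenCV has them; the wrist camera has in their place "T_tool_cam" (4x4, takes a point from camera to tool coordinates, whose origin is the TCP and whose axes are the flange's). Camera axes: x right, y down, z forward; pixel columns grow to the right and rows downward; lengths in m; the calibration is good to about 2 mm. A picture is of the moment at which its call begins: read the wrist's pose just before it. camera_params takes no time and is no camera call.
- manip.hand_in(): hands the job in; it is judged then, once.
The state is a dict: "time": time; "joint_pos": joint angles; "qvel": joint speeds; "joint_efforts": joint torques, N m; "position": TCP position; "orientation": TCP orientation; "wrist_force": force on the tool from outside, world axes, zero at the start; "wrist_torque": the same for the moment, N m; "gripper_width": finger opening in m; "gripper_force": force on a finger pad.
Only numpy, scipy, OpenCV 4.12 (cv2) and the standard library are available. Lean on these libraries where they do the work, as an engineer would, in place of code of your own. Each camera call takes 0.05 s, during which the arm holds its last target. There are 200 camera calls.

## Task

Take the three cooled glass rods from the sloping wooden rack and stand them on end in the metal holders, right down on the bottom: the two long rods in the tall holder, one in each well, and the short rod in the low holder. They are glass, so lower each one into its well and do not let it fall from above. Leave the wooden-handled tool in the rack where it is and do not disturb the other things on the bench.

Things in the scene. Friction and masses are not known exactly. Their poses are not given: they have to be found in the camera images.
- rack: Fixed wooden rack, 212 mm wide (y), origin under its centre. A board leans 35 deg from vertical, top towards -x (the robot). Slots at y = -81, -27, 27, 81 mm, 10 mm ribs between; things lie on the board along (-0.574, 0, 0.819), foot centre at x = 57, z = 34 mm on a ledge with an 18 mm lip. Board and ribs end 100 mm up from the ledge; rods stand free above that.
- long_a: Plain dark-blue glass rod, 18 mm in diameter, 190 mm long (one of two equal long ones), about 120 g. Origin: centre of the end that stands on the rack's ledge at the start; its z axis runs along the rod from there to the upper end (tilted 35 degrees from vertical at the start, in one of the rack's four slots).
- long_b: Plain dark-blue glass rod, 18 mm in diameter, 190 mm long (one of two equal long ones), about 120 g. Origin: centre of the end that stands on the rack's ledge at the start; its z axis runs along the rod from there to the upper end (tilted 35 degrees from vertical at the start, in one of the rack's four slots).
- short: Plain dark-blue glass rod, 18 mm in diameter, 145 mm long (the short one), about 92 g. Origin: centre of the end that stands on the rack's ledge at the start; its z axis runs along the rod from there to the upper end (tilted 35 degrees from vertical at the start, in one of the rack's four slots).
- long_a_mid (a point): Middle of rod long_a, on its axis, 95 mm from either end.
- long_b_mid (a point): Middle of rod long_b, on its axis, 95 mm from either end.
- short_mid (a point): Middle of rod short, on its axis, 72.5 mm from either end.
- reamer: Bystander standing in the remaining slot of the rack: black graphite shaft, 18 mm in diameter, with a turned wooden handle (up to 26 mm in diameter) on top, 140 mm long in all. Origin and z axis as for the rods. It stays in the rack.
- tall: Fixed upright aluminium holder, 44 mm (its x) by 90 mm (its y), 110 mm high, with two square wells side by side along its y, each 34 x 34 mm and 105 mm deep, 46 mm between their centres (12 mm divider, 5 mm walls and floor). Origin: centre of its underside.
- tall_cell0 (a point): Centre of the mouth of the tall holder's well at its -y end, 110 mm above the bench.
- tall_cell1 (a point): Centre of the mouth of the tall holder's well at its +y end, 110 mm above the bench.
- low: Fixed upright aluminium holder, 44 x 44 mm, 80 mm high, with one square well 34 x 34 mm and 75 mm deep (5 mm walls and floor). Origin: centre of its underside.
- low_cell (a point): Centre of the mouth of the low holder's well, 80 mm above the bench.
- jar: Bystander: grey jar with a lid, 60 mm in diameter, 120 mm high, standing between the robot, the rack and the holders. Origin: centre of its underside.
- vial: Bystander: slender amber glass bottle, 38 mm in diameter, 130 mm high, standing between the holders. Origin: centre of its underside.
- weight: Bystander: brass weight, 38 mm in diameter, 36 mm high, near the holders. Origin: centre of its underside.
- bowl: Bystander: white bowl, 90 mm across the rim, 40 mm high, behind the holders. Origin: centre of its underside.
- wrench: Bystander: wrench, 190 mm long, lying on the bench left of the jar. Its x axis runs along it.
Not all that is in view belongs to the job. What is shaped like the low but blue is not meant.

How it is judged:
By the outcome, as a careful person would: the job done as asked, in the order asked, and still so for the second after the job is handed in, with the robot touching nothing.
It also fails if it takes over 72 s, if anything falls off the work surface, if the arm or the gripper's body presses on something with over 40 N, if the wrist force passes 120 N, or if a joint passes its speed limit or range.

## Working session

There is one attempt and no reset: what is moved stays moved. The work goes in short steps, Python scripts to look and compute and a tool call to move; the robot and the scene stay as the last step left them, time stands still between calls to the robot, and variables do not carry over. Pictures are saved under pics/ and viewed, at most 10 in all, crops included, and the job is handed in when it is done.

Besides the shell and the picture viewer there is one more tool, called after "Emit:" as name(argument=value, ...) on one line, values as JSON. play_rows: Moves the arm, as the interface text tells. Shift numbers are shares of 0.4 m and turn numbers shares of 60 degrees, none past 1 either way. Its arguments: {"type":"object","properties":{"targets":{"type":"array","items":{"type":"number"}},"grip_force":{"type":"number"}},"required":["targets"]}

```bash
mkdir -p pics; ls
python3 - <<'E'
from workcell import manip, imaging
import cv2,numpy as np
for n in("scene","top"):
    f=imaging.grab_frame(n); cv2.imwrite(f"pics/{n}0.png",f[:,:,::-1])
    np.save(f"pics/{n}0.npy",f)
    p=imaging.camera_params(n); R=cv2.Rodrigues(np.array(p['rvec'],float))[0]
    print(n,np.round(p['mtx'],1).tolist(),(-R.T@np.ravel(p['tvec'])).round(3),R.round(2).tolist())
print(manip.get_obs()); print(imaging.camera_params("wrist"))
E
```

```text
pics
scene [[381.7, 0.0, 277.3], [0.0, 381.7, 209.7], [0.0, 0.0, 1.0]] [1.026 0.241 0.772] [[-0.51, 0.86, 0.01], [0.64, 0.39, -0.66], [-0.57, -0.33, -0.75]]
top [[537.2, 0.0, 285.2], [0.0, 537.2, 210.6], [0.0, 0.0, 1.0]] [ 0.301 -0.03   1.482] [[-0.01, -1.0, 0.02], [-0.99, 0.0, -0.14], [0.14, -0.02, -0.99]]
{'time': 0.1, 'joint_pos': array([70.03177114, 40.5106332 , -1.58280106, 85.07920232,  1.26112126,
       54.4843433 , -4.32452293]), 'qvel': array([ 0.07818464, -0.13398611, -0.03118886,  0.03601205, -0.02703198,
       -0.16355502, -0.03873824]), 'joint_efforts': array([ 4.13987829e-03, -8.84299779e+01,  1.23680737e+00, -2.36450887e+01,
        1.69628783e-02,  5.16483313e-03,  1.13924511e-04]), 'position': array([ 0.17359421, -0.54792926,  0.23088176]), 'orientation': array([[ 9.53291248e-01,  3.02052457e-01, -3.31657229e-04],
       [ 3.02052637e-01, -9.53290790e-01,  9.34797835e-04],
       [-3.38077991e-05, -9.91312535e-04, -9.99999508e-01]]), 'wrist_force': array([-0.07969585, -0.1973211 ,  0.68110894]), 'wrist_torque': array([ 0.0016195 ,  0.02148019, -0.03186506]), 'gripper_force': 0.0, 'gripper_width': 0.08537548143773209}
{'mtx': array([[300.93398863,   0.        , 274.42943098],
       [  0.        , 300.93398863, 211.51394976],
       [  0.        ,   0.        ,   1.        ]]), 'T_tool_cam': array([[-4.77040839e-04, -9.46120185e-01, -3.23815331e-01,
         8.28932436e-02],
       [ 9.99999697e-01, -6.50798844e-04,  4.28309642e-04,
         4.17862081e-04],
       [-6.15971040e-04, -3.23815028e-01,  9.46120208e-01,
        -1.42356741e-01],
       [ 0.00000000e+00,  0.00000000e+00,  0.00000000e+00,
         1.00000000e+00]])}
```

View pics/scene0.png

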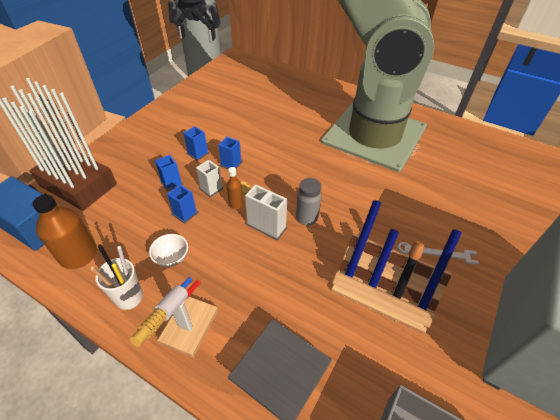

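View pics/top0.png

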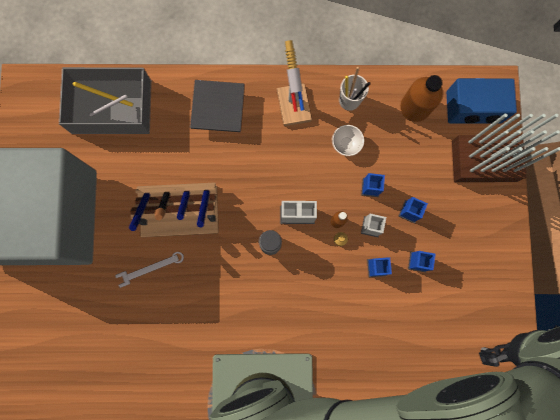

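The scene picture shows the rods and the tool in the rack. From -y to +y they are a rod at (365,240), a shorter-looking rod at (383,258), the reamer with its wooden handle at (410,265), and a rod at (440,270). Two grey-white holders are visible: the tall two-well one at (266,211), top view (299,212), and the low one at (208,177), top view (374,225). The four blue boxes are decoys, so the low holder is the grey one.

```bash
cat > h.py <<'E'
import cv2,numpy as np
from workcell import manip,imaging
def cam(n):
    p=imaging.camera_params(n); K=np.array(p['mtx'],float)
    R=cv2.Rodrigues(np.array(p['rvec'],float))[0]; return K,R,np.ravel(p['tvec'])
def onz(n,uv,z):
    K,R,t=cam(n); c=-R.T@t; d=R.T@np.linalg.inv(K)@np.array([uv[0],uv[1],1.]); return c+d*(z-c[2])/d[2]
def tri(a,b):
    P=[]
    for n in('scene','top'):
        K,R,t=cam(n); P.append(K@np.c_[R,t])
    X=cv2.triangulatePoints(P[0],P[1],np.array(a,float).reshape(2,1),np.array(b,float).reshape(2,1)).ravel(); return X[:3]/X[3]
E
python3 - <<'E'
from h import *
S=np.load('pics/scene0.npy');T=np.load('pics/top0.npy')
def blobs(f,m,roi,amin):
    x0,y0,x1,y1=roi; k=np.zeros(m.shape,np.uint8); k[y0:y1,x0:x1]=m[y0:y1,x0:x1]
    n,l,s,c=cv2.connectedComponentsWithStats(k)
    return [(l==i) for i in range(1,n) if s[i,4]>=amin]
for n,f,roi in(('scene',S,(320,180,480,330)),('top',T,(120,180,225,240))):
    r,g,b=[f[:,:,i].astype(int) for i in range(3)]
    m=((b>r+25)&(b>g+25)).astype(np.uint8)
    for k in blobs(f,m,roi,40):
        ys,xs=np.nonzero(k); P=np.c_[xs,ys].astype(float); c=P.mean(0); d=np.linalg.svd(P-c,full_matrices=False)[2][0]
        q=(P-c)@d; print(n,'rod n',len(P),'ends',(c+d*q.min()).round(1),(c+d*q.max()).round(1))
for n,f,rois in(('top',T,{'tall':(270,190,325,232),'low':(358,208,392,240)}),('scene',S,{'tall':(238,180,295,245),'low':(192,155,226,200)})):
    hsv=cv2.cvtColor(f,cv2.COLOR_RGB2HSV)
    for o,roi in rois.items():
        m=((hsv[:,:,1]<50)&(hsv[:,:,2]>(150))).astype(np.uint8)
        for k in blobs(f,m,roi,60):
            ct=cv2.findContours(k.astype(np.uint8),0,2)[0][0]; R=cv2.minAreaRect(ct)
            z={'tall':.11,'low':.08}[o]
            bx=cv2.boxPoints(R)
            print(n,o,k.sum(),np.round(R[0],1),np.round(R[1],1),R[2],[onz(n,q,z)[:2].round(3).tolist() for q in bx],onz(n,R[0],z).round(3))
a=cv2.resize(S[190:330,325:475],None,fx=3.5,fy=3.5,interpolation=cv2.INTER_CUBIC)[:480]
b=cv2.resize(T[170:250,125:225],None,fx=3,fy=3,interpolation=cv2.INTER_CUBIC)
c=cv2.resize(T[190:250,265:395],None,fx=2.3,fy=2.3,interpolation=cv2.INTER_CUBIC)[:,:270]
C=np.zeros((490,800,3),np.uint8); C[:480,:525]=a[:480,:525]; C[:240,525:800]=b[:240,:275]; C[250:250+138,525:525+270]=c
cv2.imwrite('pics/crop1.png',C[:,:,::-1])
E
```

```text
scene rod n 627 ends [377. 201.] [348.5 275.4]
scene rod n 497 ends [394.7 229.9] [371.8 286.1]
scene rod n 730 ends [457.  230.5] [421.4 307.6]
top rod n 205 ends [205.8 190.6] [199.2 226.2]
top rod n 162 ends [186.1 191.5] [178.7 218.9]
top rod n 212 ends [146.8 193.5] [130.9 230. ]
top tall 275 [299. 209.] [16. 34.] 90.0 [[0.526, -0.056], [0.526, -0.144], [0.484, -0.143], [0.485, -0.056]] [ 0.505 -0.1    0.11 ]
top low 165 [374.4 222.5] [20.3 16.1] 12.528807640075684 [[0.459, -0.269], [0.5, -0.279], [0.488, -0.331], [0.447, -0.321]] [ 0.473 -0.3    0.08 ]
scene tall 1462 [265.7 210.1] [49.6 38.9] 26.56505012512207 [[0.594, -0.123], [0.48, -0.151], [0.487, -0.022], [0.596, -0.005]] [ 0.542 -0.073  0.11 ]
scene low 371 [211.4 176.1] [31.9 18.9] 64.35899353027344 [[0.484, -0.33], [0.434, -0.311], [0.504, -0.214], [0.549, -0.234]] [ 0.494 -0.271  0.08 ]
```

View pics/crop1.png

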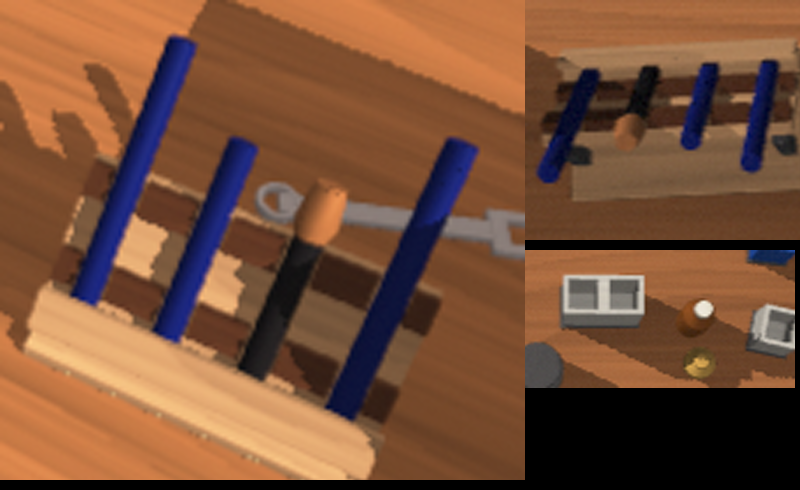

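The rack crop confirms it: the rod in the second slot from -y is clearly the short one, and the reamer is in the third slot. The low holder is the grey box with the clean rim at the right of the lower panel. Next I'll compute the rod axes from both views.

Run:
```python
from h import *
S=np.load('pics/scene0.npy');T=np.load('pics/top0.npy')
rods={'A(-81)':([377,201],[348.5,275.4],[199.2,226.2],[205.8,190.6]),'short':([394.7,229.9],[371.8,286.1],[178.7,218.9],[186.1,191.5]),'B(+81)':([457,230.5],[421.4,307.6],[130.9,230],[146.8,193.5])}
def pl(n,p,q):
    K,R,t=cam(n); c=-R.T@t; a=[R.T@np.linalg.inv(K)@np.r_[u,1.] for u in(p,q)]; m=np.cross(*a); m/=np.linalg.norm(m); return m,m@c
for k,(s1,s2,t1,t2) in rods.items():
    (m1,e1),(m2,e2)=pl('scene',s1,s2),pl('top',t1,t2); d=np.cross(m1,m2); d/=np.linalg.norm(d); d*=np.sign(d[2])
    p=np.linalg.lstsq(np.array([m1,m2]),np.array([e1,e2]),rcond=None)[0]
    z=.034+.819*(.145 if k=='short' else .19)
    f=lambda z:(p+d*(z-p[2])/d[2]).round(4)
    print(k,'dir',d.round(3),'tilt',np.degrees(np.arccos(d[2])).round(1),'yaw',np.degrees(np.arctan2(-d[1],-d[0])).round(1),'foot',f(.034),'top',f(z),'tri',tri(s1,t1).round(3),'scn',onz('scene',s1,z).round(3),'topcam',onz('top',t1,z).round(3))
h=cv2.cvtColor(T,cv2.COLOR_RGB2HSV)
for thr in(175,190,200,210):
  for o,(x0,y0,x1,y1),z in(('low',(358,208,392,240),.08),('tall',(270,190,325,232),.11)):
    m=np.zeros(h.shape[:2],np.uint8); m[y0:y1,x0:x1]=((h[:,:,1]<50)&(h[:,:,2]>thr))[y0:y1,x0:x1]
    P=np.argwhere(m)[:,::-1]; W=np.array([onz('top',q,z)[:2] for q in P]).astype(np.float32)
    R=cv2.minAreaRect(W); print(thr,o,len(P),np.round(R[0],4),np.round(R[1],3),round(R[2],1))
for o,u,z in(('jar',(270,240),.12),('vial cap',(343,216),.13),('weight',(341,240),.036)): print(o,onz('top',u,z).round(3))
c=np.hstack([cv2.resize(T[205:243,355:395],(400,380),interpolation=0),cv2.resize(S[155:200,185:230],(380,380),interpolation=0)])
cv2.imwrite('pics/crop2.png',c[:,:,::-1])
```

```text
A(-81) dir [-0.586 -0.028  0.809] tilt 36.0 yaw 2.8 foot [0.5595 0.1522 0.034 ] top [0.4467 0.1467 0.1896] tri [0.453 0.147 0.184] scn [0.458 0.148 0.19 ] topcam [0.452 0.146 0.19 ]
short dir [-0.581 -0.026  0.814] tilt 35.5 yaw 2.6 foot [0.5562 0.2065 0.034 ] top [0.4714 0.2027 0.1528] tri [0.475 0.203 0.148] scn [0.48  0.203 0.153] topcam [0.475 0.202 0.153]
B(+81) dir [-0.574 -0.023  0.819] tilt 35.1 yaw 2.3 foot [0.5496 0.3147 0.034 ] top [0.4405 0.3103 0.1896] tri [0.444 0.311 0.183] scn [0.45 0.31 0.19] topcam [0.443 0.309 0.19 ]
175 low 108 [ 0.4726 -0.3035] [0.045 0.043] 77.0
175 tall 244 [ 0.5055 -0.0997] [0.088 0.042] 89.9
190 low 60 [ 0.4728 -0.3047] [0.042 0.042] 75.7
190 tall 164 [ 0.5068 -0.0997] [0.088 0.039] 89.9
200 low 25 [ 0.4726 -0.3044] [0.039 0.041] 77.2
200 tall 136 [ 0.5068 -0.0984] [0.086 0.039] 89.9
210 low 1 [ 0.4801 -0.3257] [0. 0.] 0.0
210 tall 8 [ 0.5216 -0.1067] [0.053 0.044] 44.9
jar [ 0.424 -0.025  0.12 ]
vial cap [ 0.484 -0.211  0.13 ]
weight [ 0.431 -0.216  0.036]
```

View pics/crop2.png

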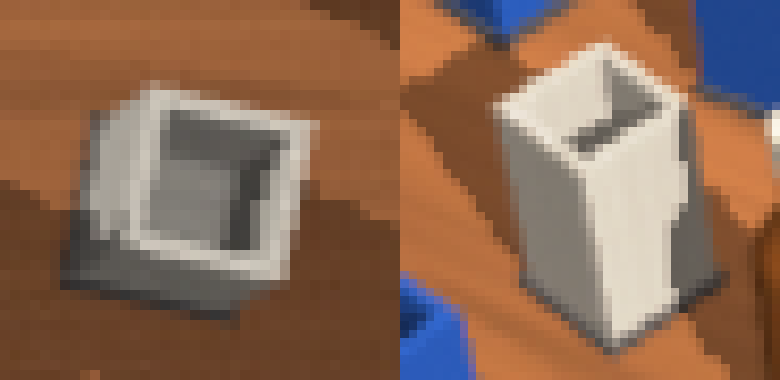

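The low holder's well is rotated about -13°, and the tall one is square to the axes. The feet are 54.3 and 108 mm apart, which matches the rack's slots, and the tilt is 35–36°. Next I'll plan the first approach.

```bash
cat >> h.py <<'E'
from scipy.spatial.transform import Rotation as Ro
YAW=np.radians(3); A=np.array([-.5736*np.cos(YAW),-.5736*np.sin(YAW),.8192])
FEET={'A':np.array([.559,.152,.034]),'S':np.array([.556,.2065,.034]),'B':np.array([.550,.3147,.034])}
def rackR():
    z=-A; y=np.array([np.sin(YAW),-np.cos(YAW),0]); return np.c_[np.cross(y,z),y,z]
def downR(deg):
    c,s=np.cos(np.radians(deg)),np.sin(np.radians(deg)); return np.array([[c,s,0],[s,-c,0],[0,0,-1.]])
def plan(*wps,base=None):
    if base is None:
        o=manip.get_obs(); base=(o['position'],o['orientation']); print('t',round(o['time'],2),'tcp',o['position'].round(4),'j',o['joint_pos'].round(0),'w',round(o['gripper_width'],4),'F',o['wrist_force'].round(1))
    p0,R0=base
    for p,R in wps:
        print((R0.T@(np.array(p)-p0)/.4).round(4).tolist(),(Ro.from_matrix(R0.T@R).as_rotvec(degrees=True)/60).round(4).tolist(),'|',np.round(p,3))
E
python3 - <<'E'
from h import *
print('low',onz('top',(377,223.4),.08),onz('scene',(207.9,167),.08))
D=downR(3)
plan(([.30,-.40,.34],downR(17.6)),([.40,-.05,.36],D))
plan(([.4,.1,.36],D),([.38,.143,.30],rackR()),(FEET['A']+.24*A,rackR()),(FEET['A']+.129*A,rackR()),base=(np.array([.40,-.05,.36]),D))
E
```

```text
low [ 0.47111881 -0.30688131  0.08      ] [ 0.47097093 -0.29982374  0.08      ]
t 0.1 tcp [ 0.1736 -0.5479  0.2309] j [70. 41. -2. 85.  1. 54. -4.] w 0.0854 F [-0.1 -0.2  0.7]
[0.413, -0.2574, -0.2726] [-0.0009, 0.0, -0.0003] | [ 0.3  -0.4   0.34]
[0.9156, -1.016, -0.3218] [-0.0009, 0.0002, 0.243] | [ 0.4  -0.05  0.36]
[0.0196, -0.3745, 0.0] [0.0, 0.0, 0.0] | [0.4  0.1  0.36]
[-0.0247, -0.4845, 0.15] [-0.0, 0.5833, 0.0] | [0.38  0.143 0.3  ]
[0.0792, -0.4835, 0.3235] [-0.0, 0.5833, 0.0] | [0.422 0.145 0.231]
[0.2384, -0.4835, 0.5508] [-0.0, 0.5833, 0.0] | [0.485 0.148 0.14 ]
```

Emit:
play_rows(targets=[60, 0.2, -0.13, -0.15, 0, 0, 0, 50, 0.4, -0.26, -0.28, 0, 0, 0.05, 40, 0.52, -0.42, -0.3, 0, 0, 0.1, 40, 0.64, -0.58, -0.32, 0, 0, 0.15, 40, 0.76, -0.74, -0.32, 0, 0, 0.2, 40, 0.88, -0.9, -0.32, 0, 0, 0.243, 40, 0.91, -0.99, -0.32, 0, 0, 0.243, 40, 0.91, -0.99, -0.32, 0, 0, 0.243])

```text
time: 1.1
position: [0.381, -0.123, 0.3545]
orientation: [[0.999, 0.052, 0.0], [0.052, -0.999, 0.0], [0.0, -0.0, -1.0]]
wrist_force: [2.1, -1.1, -0.3]
gripper_width: 0.0397
gripper_force: 0.0
```

Run:
```python
from h import *
D=downR(3)
plan(([.4,.1,.36],D),([.38,.143,.30],rackR()),(FEET['A']+.24*A,rackR()),(FEET['A']+.129*A,rackR()))
```

```text
t 1.1 tcp [ 0.381  -0.123   0.3545] j [ 13.  17.   0. 104.  -0.  59. -73.] w 0.0397 F [ 2.1 -1.1 -0.3]
[0.0765, -0.5542, -0.0138] [-0.0, -0.0001, -0.0001] | [0.4  0.1  0.36]
[0.0322, -0.6642, 0.1362] [-0.0, 0.5832, -0.0001] | [0.38  0.143 0.3  ]
[0.1361, -0.6633, 0.3097] [-0.0, 0.5832, -0.0001] | [0.422 0.145 0.231]
[0.2952, -0.6633, 0.5371] [-0.0, 0.5832, -0.0001] | [0.485 0.148 0.14 ]
```

Emit:
play_rows(targets=[40, 0.02, -0.14, 0, 0, 0, 0, 40, 0.03, -0.28, 0, 0, 0.12, 0, 40, 0.03, -0.42, 0, 0, 0.27, 0, 40, 0.03, -0.56, 0.05, 0, 0.42, 0, 40, 0.03, -0.66, 0.1, 0, 0.583, 0, 40, 0.03, -0.66, 0.13, 0, 0.583, 0, 40, 0.03, -0.66, 0.13, 0, 0.583, 0, 40, 0.03, -0.66, 0.13, 0, 0.583, 0])

```text
time: 2.1
position: [0.3968, 0.0904, 0.3212]
orientation: [[0.87, 0.01, 0.493], [0.036, -0.998, -0.044], [0.492, 0.055, -0.869]]
wrist_force: [1.6, -0.1, -0.3]
gripper_width: 0.0397
gripper_force: 0.0
```

Run:
```python
from h import *
f=imaging.grab_frame('wrist'); cv2.imwrite('pics/w1.png',f[:,:,::-1])
plan((FEET['A']+.24*A,rackR()),(FEET['A']+.129*A,rackR()))
```

```text
t 2.15 tcp [0.3959 0.0928 0.3206] j [ -57.   12.   36.  135.   37.   11. -147.] w 0.0402 F [0.6 2.9 0. ]
[-0.0498, -0.1414, 0.2218] [0.0642, 0.0922, -0.0024] | [0.422 0.145 0.231]
[-0.023, -0.1601, 0.4974] [0.0642, 0.0922, -0.0024] | [0.485 0.148 0.14 ]
```

View pics/w1.png

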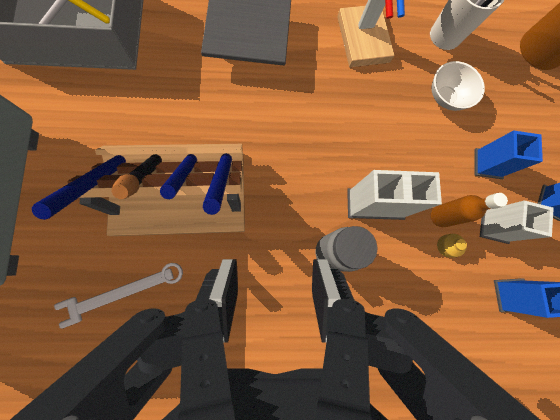

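The picture shows the gripper left of the rods, with rods A and short at (215,185) and (180,175), and no obstruction. The 35° outward tilt takes joints 4, 6 and 7 close to their limits. I'll grip with the tool tilted only 10° and stand the rod up later with a -25° tilt.

```bash
cat >> h.py <<'E'
def tiltR(yaw,t): return downR(yaw)@Ro.from_euler('y',t,degrees=True).as_matrix()
def grasp(k,s,t=10,back=0):
    R=tiltR(3,t); return FEET[k]+s*A+(.019-back)*R[:,2],R
E
python3 - <<'E'
from h import *
print(tiltR(3,35)-rackR())
plan(grasp('A',.148,10,.15),grasp('A',.148,10,.06),grasp('A',.148))
E
```

```text
[[-4.78899894e-05  0.00000000e+00 -2.35313558e-05]
 [-2.50980799e-06  0.00000000e+00 -1.23322610e-06]
 [-2.35636490e-05  0.00000000e+00  4.79557110e-05]]
t 2.15 tcp [0.3959 0.0928 0.3206] j [ -57.   12.   36.  135.   37.   11. -147.] w 0.0402 F [0.6 2.9 0. ]
[0.0816, -0.1368, 0.1421] [0.0624, -0.3243, -0.0163] | [0.452 0.146 0.284]
[0.0066, -0.1506, 0.3538] [0.0624, -0.3243, -0.0163] | [0.467 0.147 0.196]
[-0.0435, -0.1598, 0.4949] [0.0624, -0.3243, -0.0163] | [0.478 0.148 0.137]
```

Emit:
play_rows(targets=[40, 0.04, -0.05, 0, 0.02, -0.16, 0, 40, 0.08, -0.1, 0.05, 0.06, -0.32, -0.016, 40, 0.08, -0.137, 0.08, 0.06, -0.324, -0.016, 40, 0.08, -0.137, 0.08, 0.06, -0.324, -0.016, 40, 0.08, -0.137, 0.08, 0.06, -0.324, -0.016, 40, 0.08, -0.137, 0.08, 0.06, -0.324, -0.016])

```text
time: 2.9
position: [0.4397, 0.1442, 0.3063]
orientation: [[0.984, 0.046, 0.173], [0.046, -0.999, 0.005], [0.173, 0.003, -0.985]]
wrist_force: [0.3, 0.2, -0.1]
gripper_width: 0.0395
gripper_force: 0.0
```

Run:
```python
from h import *
plan(grasp('A',.148,10,.15),grasp('A',.148,10,.06),grasp('A',.148))
```

```text
t 2.9 tcp [0.4397 0.1442 0.3063] j [ -25.   21.    0.  109.    6.   41. -116.] w 0.0395 F [ 0.3  0.2 -0.1]
[0.0198, -0.0042, 0.0595] [0.0036, 0.0002, -0.0055] | [0.452 0.146 0.284]
[0.0199, -0.005, 0.2845] [0.0036, 0.0002, -0.0055] | [0.467 0.147 0.196]
[0.0199, -0.0056, 0.4345] [0.0036, 0.0002, -0.0055] | [0.478 0.148 0.137]
```

Emit:
play_rows(targets=[40, 0.02, -0.005, 0.06, 0, 0, 0, 40, 0.02, -0.005, 0.16, 0, 0, 0, 40, 0.02, -0.005, 0.26, 0, 0, 0, 40, 0.02, -0.005, 0.34, 0, 0, 0, 40, 0.02, -0.005, 0.4, 0, 0, 0, 40, 0.02, -0.005, 0.434, 0, 0, 0, 40, 0.02, -0.005, 0.434, 0, 0, 0, 40, 0.02, -0.005, 0.434, 0, 0, 0])

```text
time: 3.9
position: [0.4779, 0.1481, 0.1375]
orientation: [[0.984, 0.047, 0.174], [0.046, -0.999, 0.006], [0.174, 0.002, -0.985]]
wrist_force: [-0.5, 0.1, 0.9]
gripper_width: 0.0398
gripper_force: 0.0
```

Run:
```python
from h import *
f=imaging.grab_frame('wrist'); g=imaging.grab_frame('scene')
cv2.imwrite('pics/w2.png',np.hstack([cv2.resize(f[150:400,120:440],(420,328)),cv2.resize(g[170:330,300:480],(370,328))])[:,:,::-1])
plan(grasp('A',.148))
```

```text
t 4.0 tcp [0.478  0.148  0.1374] j [ -25.   40.    3.  117.    8.   13. -118.] w 0.0402 F [-0.1 -0.3  0.2]
[-0.0016, 0.0007, 0.002] [0.0027, -0.0002, -0.0053] | [0.478 0.148 0.137]
```

View pics/w2.png

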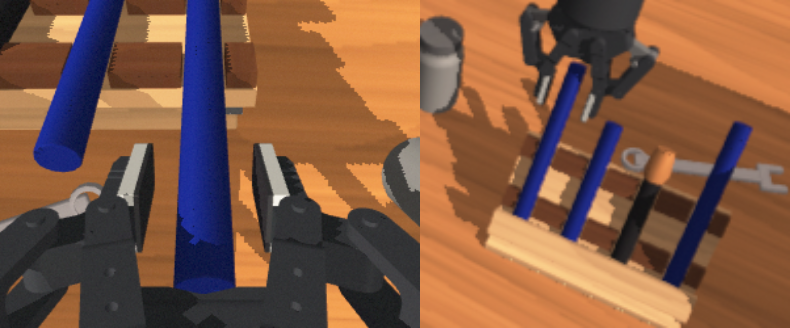

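The rod sits centred between the pads: (205,220) in the wrist half of the picture, with the pads at 140 and 270. I'll close on it now.

Emit:
play_rows(targets=[10, 0, 0, 0, 0, 0, 0, 10, 0, 0, 0, 0, 0, 0, 10, 0, 0, 0, 0, 0, 0, 10, 0, 0, 0, 0, 0, 0], grip_force=40)

```text
time: 4.5
position: [0.4779, 0.1479, 0.137]
orientation: [[0.984, 0.046, 0.173], [0.046, -0.999, 0.006], [0.173, 0.002, -0.985]]
wrist_force: [-2.8, -0.2, 9.1]
gripper_width: 0.0169
gripper_force: 38.7
```

```bash
cat >> h.py <<'E'
def place(xy,foot,s,t,yaw=0,tr=10):
    """tool pose putting rod foot at (xy,foot), tool tilt t = tr-35"""
    R=tiltR(yaw,t); a=R@(tiltR(3,tr).T@A)   # rod axis in new world
    return np.array([*xy,foot])+s*a+.019*R[:,2],R,a
E
python3 - <<'E'
from h import *
p,R=grasp('A',.148); 
W=[(p+A*l,R) for l in(.04,.08,.12,.16)]
P,Rp,a=place((.5055,-.0765),.17,.148,-25); print(a)
plan(*W)
plan(([.43,.08,.33],tiltR(3,-8)),(P,Rp),base=(p+A*.16,R))
E
```

```text
[ 8.20405461e-06 -1.83488787e-18  1.00005280e+00]
t 4.5 tcp [0.4779 0.1479 0.137 ] j [ -25.   40.    3.  117.    8.   13. -118.] w 0.0169 F [-2.8 -0.2  9.1]
[-0.0434, 0.0009, -0.0896] [0.003, 0.0004, -0.0054] | [0.455 0.147 0.169]
[-0.0857, 0.0014, -0.1802] [0.003, 0.0004, -0.0054] | [0.432 0.145 0.202]
[-0.128, 0.002, -0.2708] [0.003, 0.0004, -0.0054] | [0.409 0.144 0.235]
[-0.1703, 0.0025, -0.3614] [0.003, 0.0004, -0.0054] | [0.386 0.143 0.268]
[0.1275, 0.1629, -0.1359] [-0.0, -0.3, -0.0] | [0.43 0.08 0.33]
[0.2605, 0.5624, -0.0383] [0.0066, -0.5832, 0.0504] | [ 0.497 -0.076  0.301]
```

Emit:
play_rows(targets=[10, -0.015, 0, -0.03, 0, 0, 0, 10, -0.043, 0, -0.09, 0, 0, 0, 10, -0.07, 0, -0.15, 0, 0, 0, 10, -0.1, 0, -0.21, 0, 0, 0, 10, -0.07, 0, -0.33, 0, 0, 0, 10, -0.05, 0, -0.43, 0, 0, 0, 10, -0.05, 0, -0.43, 0, 0, 0, 10, -0.05, 0, -0.43, 0, 0, 0])

```text
time: 5.5
position: [0.4278, 0.1458, 0.3023]
orientation: [[0.984, 0.046, 0.172], [0.046, -0.999, 0.006], [0.172, 0.002, -0.985]]
wrist_force: [0.4, -0.2, -1.8]
gripper_width: 0.0168
gripper_force: 39.2
```

Run:
```python
from h import *
P,Rp,a=place((.5055,-.0765),.17,.148,-25)
plan(([.47,.1,.31],tiltR(3,-10)),([.49,.0,.31],tiltR(0,-25)),(P,Rp))
```

```text
t 5.5 tcp [0.4278 0.1458 0.3023] j [ -26.   21.    1.  111.    6.   39. -117.] w 0.0168 F [ 0.4 -0.2 -1.8]
[0.1018, 0.1194, -0.0014] [0.0023, -0.3319, -0.0058] | [0.47 0.1  0.31]
[0.1394, 0.3714, 0.0058] [0.0082, -0.5818, 0.0442] | [0.49 0.   0.31]
[0.1451, 0.5633, 0.0307] [0.0082, -0.5818, 0.0442] | [ 0.497 -0.076  0.301]
```

Emit:
play_rows(targets=[10, 0.05, 0.06, -0.02, 0, -0.16, 0, 10, 0.1, 0.12, -0.01, 0, -0.33, 0, 10, 0.12, 0.24, 0, 0, -0.45, 0.02, 10, 0.14, 0.37, 0.006, 0.01, -0.582, 0.044, 10, 0.145, 0.48, 0.01, 0.008, -0.582, 0.044, 10, 0.145, 0.563, 0.02, 0.008, -0.582, 0.044, 10, 0.145, 0.563, 0.03, 0.008, -0.582, 0.044, 10, 0.145, 0.563, 0.03, 0.008, -0.582, 0.044])

```text
time: 6.5
position: [0.4977, -0.0754, 0.3004]
orientation: [[0.906, 0.001, -0.424], [0.001, -1.0, 0.0], [-0.424, -0.001, -0.906]]
wrist_force: [-0.9, 0.5, -1.6]
gripper_width: 0.0173
gripper_force: 39.2
```

Run:
```python
from h import *
g=imaging.grab_frame('scene'); t=imaging.grab_frame('top')
cv2.imwrite('pics/p1.png',np.hstack([cv2.resize(g[110:260,200:340],(420,450),interpolation=2),cv2.resize(t[170:260,250:320],(350,450),interpolation=2)])[:,:,::-1])
for n,f in(('scene',g),('top',t)):
    r,gg,b=[f[:,:,i].astype(int) for i in range(3)]; m=((b>r+25)&(b>gg+25)).astype(np.uint8)
    x0,y0,x1,y1=(230,100,330,260) if n=='scene' else (270,180,330,240)
    k=np.zeros_like(m);k[y0:y1,x0:x1]=m[y0:y1,x0:x1]; N,l,s,c=cv2.connectedComponentsWithStats(k)
    for i in range(1,N):
        if s[i,4]<20: continue
        P=np.argwhere(l==i)[:,::-1].astype(float); c=P.mean(0);d=np.linalg.svd(P-c,full_matrices=False)[2][0];q=(P-c)@d
        print(n,len(P),(c+d*q.min()).round(1),(c+d*q.max()).round(1))
K,R,tv=cam('scene')
for z in(.17,.3):
    for n in('scene','top'):
        K,R,tv=cam(n); u=K@(R@np.array([.5055,-.0765,z])+tv); print('expect',n,z,(u[:2]/u[2]).round(1))
plan(*[place((.5055,-.0765),z,.148,-25)[:2] for z in(.17,.1,.03,.012,.006)])
```

```text
scene 427 [271.1 123.9] [272.5 187. ]
scene 280 [234.1 137.9] [234.9 167. ]
expect scene 0.17 [272.7 181.6]
expect top 0.17 [290.9 205.4]
expect scene 0.3 [272.7 134.8]
expect top 0.3 [292.9 196.4]
t 6.6 tcp [ 0.4979 -0.0753  0.301 ] j [  4.  44.   0.  67.   2.  94. -86.] w 0.0169 F [-0.   0.3 -2. ]
[-0.0008, 0.0031, 0.0011] [0.0003, 0.0002, 0.0015] | [ 0.497 -0.076  0.301]
[0.0732, 0.0032, 0.1597] [0.0003, 0.0002, 0.0015] | [ 0.497 -0.076  0.231]
[0.1472, 0.0032, 0.3183] [0.0003, 0.0002, 0.0015] | [ 0.497 -0.076  0.161]
[0.1662, 0.0032, 0.359] [0.0003, 0.0002, 0.0015] | [ 0.497 -0.076  0.143]
[0.1726, 0.0033, 0.3726] [0.0003, 0.0002, 0.0015] | [ 0.497 -0.076  0.137]
```

View pics/p1.png

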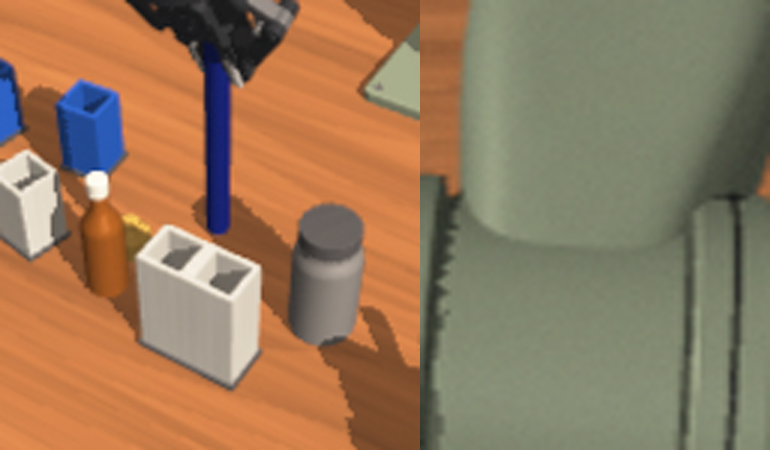

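Run:
```python
from h import *
for u in((266.7,197.3),): print('tall centre scene',onz('scene',u,.11))
print('rod line x/y at foot: ',[onz('scene',(272.2,184.),z).round(4) for z in(.16,.165,.17)])
K,R,tv=cam('scene')
for e in([.022,.045],[.022,-.045],[-.022,-.045],[-.022,.045]):
    u=K@(R@np.array([.5055+e[0],-.0995+e[1],.11])+tv);u=u[:2]/u[2]; print(((u-[200,110])*3).round(0))
```

```text
tall centre scene [ 0.50623915 -0.09275589  0.11      ]
rod line x/y at foot:  [array([ 0.5041, -0.0787,  0.16  ]), array([ 0.5084, -0.0761,  0.165 ]), array([ 0.5126, -0.0735,  0.17  ])]
[228. 298.]
[131. 254.]
[161. 220.]
[256. 262.]
```

Emit:
play_rows(targets=[10, 0.02, -0.003, 0.043, 0, 0, 0, 10, 0.047, -0.003, 0.1, 0, 0, 0, 10, 0.073, -0.003, 0.157, 0, 0, 0, 10, 0.098, -0.003, 0.21, 0, 0, 0, 10, 0.121, -0.003, 0.26, 0, 0, 0, 10, 0.14, -0.003, 0.302, 0, 0, 0, 10, 0.153, -0.003, 0.33, 0, 0, 0, 10, 0.153, -0.003, 0.33, 0, 0, 0])

```text
time: 7.6
position: [0.4976, -0.0747, 0.1555]
orientation: [[0.906, 0.001, -0.423], [0.001, -1.0, -0.0], [-0.423, -0.0, -0.906]]
wrist_force: [-0.1, 0.4, -0.9]
gripper_width: 0.0169
gripper_force: 39.2
```

Emit:
play_rows(targets=[10, 0.003, 0, 0.007, 0, 0, 0, 10, 0.006, 0, 0.014, 0, 0, 0, 10, 0.008, 0, 0.018, 0, 0, 0, 10, 0.011, 0, 0.023, 0, 0, 0, 10, 0.013, 0, 0.027, 0, 0, 0, 10, 0.013, 0, 0.027, 0, 0, 0])

```text
time: 8.35
position: [0.4979, -0.0751, 0.1437]
orientation: [[0.906, 0.0, -0.423], [0.0, -1.0, -0.0], [-0.423, 0.0, -0.906]]
wrist_force: [-0.0, -0.3, -1.9]
gripper_width: 0.0173
gripper_force: 39.2
```

Nominal foot height is 12.7 mm and the floor is at 5 mm. I'll go on in 1 mm rows.

Emit:
play_rows(targets=[10, 0.001, 0, 0.0023, 0, 0, 0, 10, 0.002, 0, 0.0046, 0, 0, 0, 10, 0.003, 0, 0.0068, 0, 0, 0, 10, 0.004, 0, 0.009, 0, 0, 0, 10, 0.005, 0, 0.0113, 0, 0, 0, 10, 0.005, 0, 0.0113, 0, 0, 0])

```text
time: 9.1
position: [0.4981, -0.0752, 0.1406]
orientation: [[0.907, 0.0, -0.421], [-0.0, -1.0, -0.0], [-0.421, 0.0, -0.907]]
wrist_force: [-0.8, -0.5, 31.8]
gripper_width: 0.0168
gripper_force: 42.1
```

Emit:
play_rows(targets=[10, -0.0014, 0, -0.003, 0, 0, 0, 10, -0.0014, 0, -0.003, 0, 0, 0])

```text
time: 9.35
position: [0.4979, -0.0751, 0.1407]
orientation: [[0.907, 0.0, -0.422], [0.0, -1.0, -0.0], [-0.422, 0.0, -0.907]]
wrist_force: [-0.2, 0.7, 12.1]
gripper_width: 0.0171
gripper_force: 40.2
```

Emit:
play_rows(targets=[34, 0, 0, 0, 0, 0, 0, 34, 0, 0, 0, 0, 0, 0, 34, 0, 0, 0, 0, 0, 0, 34, 0, 0, -0.03, 0, 0, 0, 36, 0, 0, -0.12, 0, 0, 0, 36, 0, 0, -0.25, 0, 0, 0, 40, 0, 0, -0.4, 0, 0, 0, 40, 0, 0, -0.4, 0, 0, 0])

```text
time: 10.35
position: [0.5672, -0.075, 0.2885]
orientation: [[0.909, 0.0, -0.417], [0.0, -1.0, -0.001], [-0.417, 0.001, -0.909]]
wrist_force: [0.1, 0.6, -1.4]
gripper_width: 0.04
gripper_force: 0.0
```

Run:
```python
from h import *
g=imaging.grab_frame('scene'); np.save('pics/g2.npy',g)
r,gg,b=[g[:,:,i].astype(int) for i in range(3)]; m=((b>r+25)&(b>gg+25)).astype(np.uint8)
for nm,(x0,y0,x1,y1) in(('placed',(245,140,300,230)),('rack',(340,190,480,330))):
    k=np.zeros_like(m);k[y0:y1,x0:x1]=m[y0:y1,x0:x1]; N,l,s,c=cv2.connectedComponentsWithStats(k)
    for i in range(1,N):
        if s[i,4]>20: 
            P=np.argwhere(l==i)[:,::-1].astype(float); c=P.mean(0);d=np.linalg.svd(P-c,full_matrices=False)[2][0];q=(P-c)@d
            print(nm,len(P),(c+d*q.min()).round(1),(c+d*q.max()).round(1))
K,R,t=cam('scene')
for z in(.195,.11): u=K@(R@np.array([.5055,-.075,z])+t); print('expect',z,(u[:2]/u[2]).round(1))
plan(([.46,.05,.36],tiltR(3,-8)),grasp('B',.148,10,.2),base=None)
p,R=grasp('B',.148,10,.2); plan(grasp('B',.148),base=(p,R))
```

```text
placed 244 [272.4 174. ] [272.4 206. ]
rack 499 [394.7 229.9] [371.8 286.1]
rack 732 [457.  230.5] [421.4 307.6]
expect 0.195 [273.3 173.7]
expect 0.11 [273.3 200. ]
t 10.4 tcp [ 0.5662 -0.075   0.2867] j [  3.  53.   0.  49.   1. 103. -86.] w 0.04 F [-1.6  0.3 -0.3]
[-0.3178, -0.3125, -0.055] [-0.0139, 0.2802, -0.0479] | [0.46 0.05 0.36]
[-0.3492, -0.9591, 0.0324] [-0.0063, 0.5801, -0.05] | [0.434 0.309 0.333]
[0.0, -0.0, 0.5] [0.0, 0.0, 0.0] | [0.469 0.31  0.137]
```

Emit:
play_rows(targets=[40, -0.1, -0.1, -0.04, 0, 0.1, 0, 40, -0.2, -0.2, -0.06, 0, 0.2, -0.03, 40, -0.3, -0.32, -0.06, -0.01, 0.28, -0.05, 40, -0.32, -0.46, -0.03, -0.01, 0.4, -0.05, 40, -0.34, -0.6, 0, -0.01, 0.5, -0.05, 40, -0.35, -0.75, 0.02, -0.006, 0.58, -0.05, 40, -0.35, -0.9, 0.03, -0.006, 0.58, -0.05, 40, -0.35, -0.96, 0.032, -0.006, 0.58, -0.05])

```text
time: 11.4
position: [0.4312, 0.3117, 0.3318]
orientation: [[0.984, 0.056, 0.169], [0.055, -0.998, 0.01], [0.169, -0.0, -0.986]]
wrist_force: [0.8, -0.8, 1.0]
gripper_width: 0.0402
gripper_force: 0.0
```

Emit:
play_rows(targets=[40, 0, 0, 0, 0, 0, 0, 40, 0, 0, 0, 0, 0, 0])

```text
time: 11.65
position: [0.4329, 0.3079, 0.3325]
orientation: [[0.984, 0.051, 0.17], [0.051, -0.999, 0.009], [0.17, 0.0, -0.985]]
wrist_force: [0.5, -0.8, -0.2]
gripper_width: 0.04
gripper_force: 0.0
```

Run:
```python
from h import *
plan(grasp('B',.148,10,.1),grasp('B',.148))
```

```text
t 11.65 tcp [0.4329 0.3079 0.3325] j [ -42.   27.   -0.   93.    8.   53. -134.] w 0.04 F [ 0.5 -0.8 -0.2]
[0.0036, -0.0018, 0.2479] [0.0003, 0.0033, -0.001] | [0.451 0.31  0.235]
[0.0045, -0.0019, 0.4979] [0.0003, 0.0033, -0.001] | [0.469 0.31  0.137]
```

Run:
```python
from h import *
for z in(0,.2,.3): print(z,onz('top',(96,200),z).round(3),onz('top',(64,200),z).round(3))
```

```text
0 [0.548 0.458 0.   ] [0.548 0.546 0.   ]
0.2 [0.515 0.392 0.2  ] [0.515 0.468 0.2  ]
0.3 [0.498 0.359 0.3  ] [0.498 0.429 0.3  ]
```

Emit:
play_rows(targets=[40, 0.004, -0.002, 0.06, 0, 0, 0, 40, 0.004, -0.002, 0.12, 0, 0, 0, 40, 0.004, -0.002, 0.12, 0, 0, 0])

```text
time: 12.02
position: [0.4426, 0.3088, 0.2849]
orientation: [[0.984, 0.051, 0.169], [0.05, -0.999, 0.007], [0.169, 0.001, -0.986]]
wrist_force: [0.0, 0.7, 1.0]
gripper_width: 0.0401
gripper_force: 0.0
```

The tall grey box's wall is at y≈0.46, about 100 mm clear of the gripper. I'll continue down.

Emit:
play_rows(targets=[40, 0, 0, 0.09, 0, 0, 0, 40, 0, 0, 0.18, 0, 0, 0, 40, 0, 0, 0.27, 0, 0, 0, 40, 0, 0, 0.34, 0, 0, 0, 40, 0, 0, 0.378, 0, 0, 0, 40, 0, 0, 0.378, 0, 0, 0, 40, 0, 0, 0.378, 0, 0, 0])

```text
time: 12.9
position: [0.4688, 0.3119, 0.1379]
orientation: [[0.984, 0.052, 0.172], [0.051, -0.999, 0.01], [0.172, -0.001, -0.985]]
wrist_force: [0.3, 0.6, 0.3]
gripper_width: 0.0399
gripper_force: 0.0
```

Emit:
play_rows(targets=[10, 0, 0, 0, 0, 0, 0, 10, 0, 0, 0, 0, 0, 0, 10, 0, 0, 0, 0, 0, 0, 10, 0, 0, 0, 0, 0, 0], grip_force=40)

```text
time: 13.4
position: [0.4686, 0.3118, 0.1375]
orientation: [[0.984, 0.052, 0.171], [0.051, -0.999, 0.01], [0.171, -0.001, -0.985]]
wrist_force: [-3.8, -0.7, 9.3]
gripper_width: 0.0174
gripper_force: 38.6
```

Emit:
play_rows(targets=[10, -0.015, 0, -0.03, 0, 0, 0, 10, -0.043, 0, -0.09, 0, 0, 0, 10, -0.07, 0, -0.15, 0, 0, 0, 10, -0.1, 0, -0.21, 0, 0, 0, 10, -0.07, 0, -0.33, 0, 0, 0, 10, -0.05, 0, -0.45, 0, 0, 0, 10, -0.03, 0, -0.53, 0, 0, 0, 10, -0.03, 0, -0.53, 0, 0, 0])

```text
time: 14.4
position: [0.4204, 0.3093, 0.3459]
orientation: [[0.984, 0.052, 0.173], [0.051, -0.999, 0.012], [0.173, -0.003, -0.985]]
wrist_force: [0.1, 0.6, -2.3]
gripper_width: 0.0168
gripper_force: 39.4
```

Run:
```python
from h import *
xy=(.5055,-.1205)
plan(([.46,.2,.36],tiltR(3,-8)),([.48,.05,.37],tiltR(0,-25)),place(xy,.235,.148,-25)[:2])
p,R,_=place(xy,.235,.148,-25)
plan(*[place(xy,z,.144,-25)[:2] for z in(.2,.1,.03,.012,.005)],base=(p,R))
```

```text
t 14.4 tcp [0.4204 0.3093 0.3459] j [ -44.   25.    0.   93.    8.   55. -135.] w 0.0168 F [ 0.1  0.6 -2.3]
[0.0895, 0.278, -0.0209] [-0.0031, -0.2998, -0.0002] | [0.46 0.2  0.36]
[0.124, 0.655, -0.0414] [0.0035, -0.5829, 0.0507] | [0.48 0.05 0.37]
[0.1434, 1.083, -0.0287] [0.0035, -0.5829, 0.0507] | [ 0.497 -0.12   0.366]
[0.0412, 0.0, 0.0884] [0.0, 0.0, 0.0] | [ 0.497 -0.12   0.327]
[0.1469, 0.0, 0.3149] [0.0, 0.0, 0.0] | [ 0.497 -0.12   0.227]
[0.2208, 0.0, 0.4735] [0.0, 0.0, 0.0] | [ 0.497 -0.12   0.157]
[0.2398, 0.0, 0.5143] [0.0, 0.0, 0.0] | [ 0.497 -0.12   0.139]
[0.2472, 0.0, 0.5302] [0.0, 0.0, 0.0] | [ 0.497 -0.12   0.132]
```

Emit:
play_rows(targets=[10, 0.05, 0.14, -0.02, 0, -0.15, 0, 10, 0.09, 0.278, -0.03, 0, -0.3, 0, 10, 0.11, 0.4, -0.04, 0, -0.4, 0.02, 10, 0.12, 0.53, -0.045, 0, -0.5, 0.04, 10, 0.124, 0.655, -0.045, 0.003, -0.583, 0.05, 10, 0.135, 0.78, -0.04, 0.003, -0.583, 0.05, 10, 0.143, 0.9, -0.035, 0.003, -0.583, 0.05, 10, 0.143, 0.99, -0.03, 0.003, -0.583, 0.05])

```text
time: 15.4
position: [0.495, -0.0853, 0.3642]
orientation: [[0.905, -0.0, -0.426], [-0.002, -1.0, -0.003], [-0.426, 0.004, -0.905]]
wrist_force: [-0.6, 0.6, -1.7]
gripper_width: 0.0172
gripper_force: 39.4
```

Emit:
play_rows(targets=[10, 0, 0.05, 0, 0, 0, 0, 10, 0, 0.093, 0, 0, 0, 0, 10, 0, 0.093, 0, 0, 0, 0, 10, 0, 0.093, 0, 0, 0, 0])

```text
time: 15.9
position: [0.4955, -0.1197, 0.365]
orientation: [[0.905, 0.002, -0.425], [0.001, -1.0, -0.003], [-0.425, 0.003, -0.905]]
wrist_force: [-0.4, -0.7, -2.0]
gripper_width: 0.0172
gripper_force: 39.4
```

Run:
```python
from h import *
xy=(.5055,-.1205)
plan(*[place(xy,z,.1525,-25)[:2] for z in(.2,.1,.03,.012,.005)])
g=imaging.grab_frame('scene')
r,gg,b=[g[:,:,i].astype(int) for i in range(3)]; m=((b>r+25)&(b>gg+25)).astype(np.uint8)
k=np.zeros_like(m);k[90:230,240:300]=m[90:230,240:300]; N,l,s,c=cv2.connectedComponentsWithStats(k)
for i in range(1,N):
    if s[i,4]>20:
        P=np.argwhere(l==i)[:,::-1].astype(float); c=P.mean(0);d=np.linalg.svd(P-c,full_matrices=False)[2][0];q=(P-c)@d
        print(len(P),(c+d*q.min()).round(1),(c+d*q.max()).round(1))
K,R,t=cam('scene')
for z in(.23,.3): u=K@(R@np.array([*xy,z])+t); print('expect',z,(u[:2]/u[2]).round(1))
```

```text
t 15.9 tcp [ 0.4955 -0.1197  0.365 ] j [  8.  43.  -1.  58.   4. 105. -82.] w 0.0172 F [-0.4 -0.7 -2. ]
[0.036, 0.0018, 0.0652] [0.003, 0.0025, 0.0006] | [ 0.497 -0.12   0.335]
[0.1422, 0.0012, 0.2915] [0.003, 0.0025, 0.0006] | [ 0.497 -0.12   0.235]
[0.2166, 0.0007, 0.4499] [0.003, 0.0025, 0.0006] | [ 0.497 -0.12   0.165]
[0.2357, 0.0006, 0.4907] [0.003, 0.0025, 0.0006] | [ 0.497 -0.12   0.147]
[0.2431, 0.0006, 0.5065] [0.003, 0.0025, 0.0006] | [ 0.497 -0.12   0.14 ]
513 [251.4  89.8] [254.6 158. ]
242 [272.4 174. ] [272.4 206. ]
expect 0.23 [255.3 154.2]
expect 0.3 [254.1 127.6]
```

Emit:
play_rows(targets=[10, 0.03, 0.001, 0.06, 0, 0, 0, 10, 0.065, 0.001, 0.13, 0, 0, 0, 10, 0.1, 0.001, 0.2, 0, 0, 0, 10, 0.13, 0.001, 0.265, 0, 0, 0, 10, 0.158, 0.001, 0.325, 0, 0, 0, 10, 0.184, 0.001, 0.38, 0, 0, 0, 10, 0.205, 0.001, 0.425, 0, 0, 0, 10, 0.216, 0.001, 0.45, 0, 0, 0])

```text
time: 16.95
position: [0.4971, -0.1211, 0.1646]
orientation: [[0.905, 0.002, -0.426], [0.0, -1.0, -0.003], [-0.426, 0.003, -0.905]]
wrist_force: [0.6, 0.8, -0.7]
gripper_width: 0.0168
gripper_force: 39.4
```

Emit:
play_rows(targets=[10, 0, 0, 0, 0, 0, 0, 10, 0.004, 0, 0.008, 0, 0, 0, 10, 0.008, 0, 0.017, 0, 0, 0, 10, 0.012, 0, 0.025, 0, 0, 0, 10, 0.015, 0, 0.032, 0, 0, 0, 10, 0.015, 0, 0.032, 0, 0, 0])

```text
time: 17.7
position: [0.497, -0.1218, 0.151]
orientation: [[0.905, 0.001, -0.425], [-0.001, -1.0, -0.003], [-0.425, 0.003, -0.905]]
wrist_force: [0.3, 0.3, -0.8]
gripper_width: 0.0173
gripper_force: 39.4
```

Emit:
play_rows(targets=[10, 0.003, 0, 0.006, 0, 0, 0, 10, 0.005, 0, 0.0105, 0, 0, 0, 10, 0.0065, 0, 0.014, 0, 0, 0, 10, 0.008, 0, 0.017, 0, 0, 0, 10, 0.009, 0, 0.0195, 0, 0, 0, 10, 0.01, 0, 0.022, 0, 0, 0, 10, 0.01, 0, 0.022, 0, 0, 0])

```text
time: 18.58
position: [0.4971, -0.122, 0.1419]
orientation: [[0.905, 0.001, -0.425], [-0.001, -1.0, -0.003], [-0.425, 0.003, -0.905]]
wrist_force: [0.4, -0.4, 5.2]
gripper_width: 0.0174
gripper_force: 40.1
```

Emit:
play_rows(targets=[10, 0.0005, 0, 0.0011, 0, 0, 0, 10, 0.0005, 0, 0.0011, 0, 0, 0])

```text
time: 18.82
position: [0.4971, -0.122, 0.1418]
orientation: [[0.905, 0.001, -0.424], [-0.001, -1.0, -0.003], [-0.424, 0.004, -0.905]]
wrist_force: [0.2, -0.1, 12.3]
gripper_width: 0.0168
gripper_force: 40.7
```

Emit:
play_rows(targets=[33, 0, 0, 0, 0, 0, 0, 33, 0, 0, 0, 0, 0, 0, 33, 0, 0, 0, 0, 0, 0, 33, 0, 0, -0.03, 0, 0, 0, 33, 0, 0, -0.12, 0, 0, 0, 33, 0, 0, -0.25, 0, 0, 0, 38, 0, 0, -0.4, 0, 0, 0, 40, 0, 0, -0.4, 0, 0, 0])

```text
time: 19.82
position: [0.5667, -0.1212, 0.289]
orientation: [[0.908, 0.001, -0.42], [-0.001, -1.0, -0.004], [-0.42, 0.004, -0.908]]
wrist_force: [-0.1, 0.5, -1.4]
gripper_width: 0.04
gripper_force: 0.0
```

Run:
```python
from h import *
g=imaging.grab_frame('scene'); cv2.imwrite('pics/g3.png',cv2.resize(g[100:330,180:480],(780,598),interpolation=2)[:,:,::-1])
plan(([.46,.05,.36],tiltR(3,-8)),grasp('S',.122,10,.2))
```

```text
t 19.88 tcp [ 0.5659 -0.1213  0.2876] j [  7.  54.  -0.  47.   4. 104. -83.] w 0.0401 F [-1.2  0.7 -0.7]
[-0.3167, -0.4277, -0.0538] [-0.0108, 0.2832, -0.0483] | [0.46 0.05 0.36]
[-0.2784, -0.8061, 0.0587] [-0.0032, 0.5831, -0.05] | [0.455 0.201 0.312]
```

View pics/g3.png

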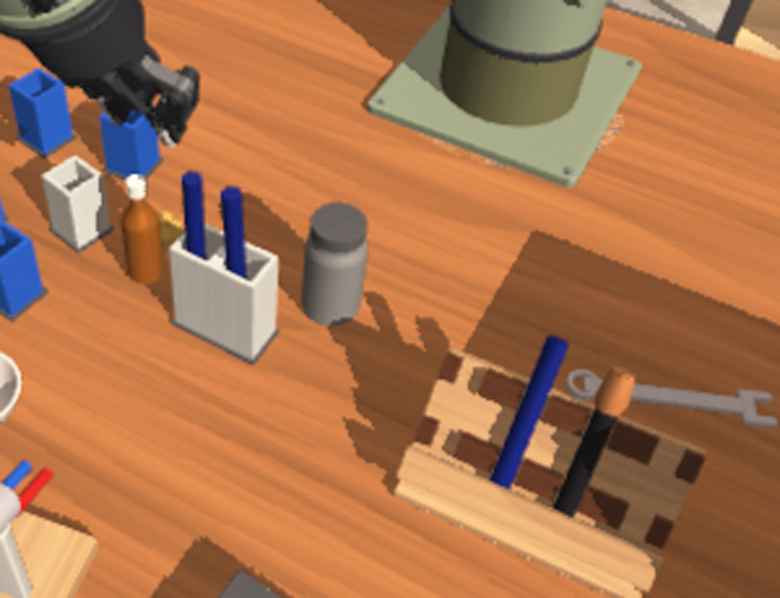

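Both long rods stand upright in the tall holder, at (193,215) and (235,230) in the crop. The short rod and the reamer are undisturbed. Next is the short rod.

Emit:
play_rows(targets=[40, -0.1, -0.1, -0.05, 0, 0.08, 0, 40, -0.2, -0.2, -0.07, 0, 0.16, -0.02, 40, -0.3, -0.32, -0.07, -0.01, 0.25, -0.05, 40, -0.31, -0.45, -0.05, -0.01, 0.35, -0.05, 40, -0.3, -0.58, -0.02, -0.005, 0.46, -0.05, 40, -0.28, -0.7, 0.03, -0.003, 0.583, -0.05, 40, -0.278, -0.8, 0.05, -0.003, 0.583, -0.05, 40, -0.278, -0.806, 0.058, -0.003, 0.583, -0.05])

```text
time: 20.88
position: [0.4529, 0.2032, 0.3103]
orientation: [[0.984, 0.056, 0.169], [0.055, -0.998, 0.01], [0.169, -0.001, -0.986]]
wrist_force: [-0.1, -1.4, 0.3]
gripper_width: 0.0401
gripper_force: 0.0
```

Emit:
play_rows(targets=[40, 0, 0, 0, 0, 0, 0, 40, 0, 0, 0, 0, 0, 0])

```text
time: 21.12
position: [0.4545, 0.1999, 0.3112]
orientation: [[0.984, 0.05, 0.17], [0.05, -0.999, 0.009], [0.171, -0.0, -0.985]]
wrist_force: [1.1, -0.3, -0.0]
gripper_width: 0.0401
gripper_force: 0.0
```

Run:
```python
from h import *
plan(grasp('S',.12,10,.1),grasp('S',.12))
```

```text
t 21.12 tcp [0.4545 0.1999 0.3112] j [ -29.   24.   -2.  102.    8.   45. -123.] w 0.0401 F [ 1.1 -0.3 -0. ]
[0.0039, -0.0033, 0.2523] [0.0, 0.0029, -0.0019] | [0.473 0.202 0.212]
[0.0047, -0.0033, 0.5023] [0.0, 0.0029, -0.0019] | [0.491 0.203 0.114]
```

Emit:
play_rows(targets=[34, 0.004, -0.003, 0.09, 0, 0, 0, 34, 0.004, -0.003, 0.18, 0, 0, 0, 34, 0.005, -0.003, 0.27, 0, 0, 0, 34, 0.005, -0.003, 0.35, 0, 0, 0, 34, 0.005, -0.003, 0.42, 0, 0, 0, 34, 0.005, -0.003, 0.47, 0, 0, 0, 34, 0.005, -0.003, 0.502, 0, 0, 0, 34, 0.005, -0.003, 0.502, 0, 0, 0])

```text
time: 22.12
position: [0.4904, 0.2037, 0.1133]
orientation: [[0.984, 0.051, 0.17], [0.051, -0.999, 0.009], [0.17, -0.0, -0.985]]
wrist_force: [-0.3, 0.1, 1.6]
gripper_width: 0.034
gripper_force: 0.0
```

Emit:
play_rows(targets=[34, 0, 0, 0, 0, 0, 0, 10, 0, 0, 0, 0, 0, 0, 10, 0, 0, 0, 0, 0, 0, 10, 0, 0, 0, 0, 0, 0, 10, 0, 0, 0, 0, 0, 0], grip_force=40)

```text
time: 22.75
position: [0.4906, 0.2042, 0.1143]
orientation: [[0.984, 0.052, 0.171], [0.051, -0.999, 0.01], [0.172, -0.001, -0.985]]
wrist_force: [-2.0, -1.3, 7.4]
gripper_width: 0.017
gripper_force: 38.7
```

Emit:
play_rows(targets=[10, -0.015, 0, -0.03, 0, 0, 0, 10, -0.043, 0, -0.09, 0, 0, 0, 10, -0.07, 0, -0.15, 0, 0, 0, 10, -0.1, 0, -0.21, 0, 0, 0, 10, -0.07, 0, -0.33, 0, 0, 0, 10, -0.05, 0, -0.45, 0, 0, 0, 10, -0.03, 0, -0.57, 0, 0, 0, 10, -0.03, 0, -0.57, 0, 0, 0])

```text
time: 23.75
position: [0.4397, 0.2017, 0.3396]
orientation: [[0.983, 0.052, 0.175], [0.051, -0.999, 0.012], [0.175, -0.003, -0.985]]
wrist_force: [-0.3, 0.5, -0.9]
gripper_width: 0.0168
gripper_force: 39.3
```

Run:
```python
from h import *
plan(([.46,.1,.36],tiltR(3,-8)),([.47,.0,.365],tiltR(0,-25)),([.46,-.14,.365],tiltR(-7,-25)))
p,R,a=place((.472,-.303),.23,.1245,-25,-13); print(a)
plan((p,R),base=(np.array([.46,-.14,.365]),tiltR(-7,-25)))
```

```text
t 23.75 tcp [0.4397 0.2017 0.3396] j [ -30.   21.   -2.  101.    7.   49. -123.] w 0.0168 F [-0.3  0.5 -0.9]
[0.046, 0.2564, -0.0445] [-0.0031, -0.3015, -0.0001] | [0.46 0.1  0.36]
[0.06, 0.5073, -0.0555] [0.0035, -0.5846, 0.0507] | [0.47  0.    0.365]
[0.0176, 0.8556, -0.0642] [0.0189, -0.583, 0.1682] | [ 0.46  -0.14   0.365]
[ 7.99378522e-06 -1.84551073e-06  1.00005280e+00]
[0.0832, 0.3987, 0.0377] [0.0423, -0.0, 0.0906] | [ 0.464 -0.301  0.337]
```

Emit:
play_rows(targets=[10, 0.02, 0.12, -0.04, 0, -0.15, 0, 10, 0.046, 0.25, -0.05, 0, -0.3, 0, 10, 0.05, 0.38, -0.055, 0, -0.45, 0.02, 10, 0.06, 0.507, -0.057, 0.003, -0.585, 0.05, 10, 0.045, 0.63, -0.06, 0.01, -0.585, 0.09, 10, 0.03, 0.75, -0.063, 0.015, -0.585, 0.13, 10, 0.018, 0.855, -0.064, 0.019, -0.583, 0.168, 10, 0.018, 0.855, -0.064, 0.019, -0.583, 0.168])

```text
time: 24.75
position: [0.4591, -0.1425, 0.3621]
orientation: [[0.896, -0.127, -0.425], [-0.117, -0.992, 0.05], [-0.428, 0.005, -0.904]]
wrist_force: [0.9, 1.6, -1.3]
gripper_width: 0.017
gripper_force: 39.4
```

Run:
```python
from h import *
plan(place((.472,-.303),.2,.1245,-25,-13)[:2])
```

```text
t 24.75 tcp [ 0.4591 -0.1425  0.3621] j [ 11.  39.   1.  66.   2. 100. -85.] w 0.017 F [ 0.9  1.6 -1.3]
[0.1161, 0.3912, 0.0986] [0.0445, 0.0049, 0.0843] | [ 0.464 -0.301  0.307]
```

Emit:
play_rows(targets=[10, 0.02, 0.1, 0.01, 0.01, 0, 0.02, 10, 0.05, 0.2, 0.03, 0.02, 0, 0.04, 10, 0.08, 0.3, 0.06, 0.03, 0, 0.06, 10, 0.116, 0.391, 0.0986, 0.044, 0.003, 0.084, 10, 0.116, 0.391, 0.0986, 0.044, 0.003, 0.084, 10, 0.116, 0.391, 0.0986, 0.044, 0.003, 0.084])

```text
time: 25.5
position: [0.4664, -0.2973, 0.3075]
orientation: [[0.884, -0.218, -0.413], [-0.197, -0.976, 0.094], [-0.424, -0.002, -0.906]]
wrist_force: [-0.1, 0.9, -0.9]
gripper_width: 0.0172
gripper_force: 39.3
```

Run:
```python
from h import *
g=imaging.grab_frame('scene'); cv2.imwrite('pics/g4.png',cv2.resize(g[80:220,150:290],(590,590),interpolation=2)[:,:,::-1])
r,gg,b=[g[:,:,i].astype(int) for i in range(3)]; m=((b>r+25)&(b>gg+25)&(b<150)).astype(np.uint8)
xy=(.472,-.303)
K,R,t=cam('scene')
for z in(.2,.26): u=K@(R@np.array([*xy,z])+t); print('expect',z,(u[:2]/u[2]).round(1))
for e in([.022,.022],[.022,-.022],[-.022,-.022],[-.022,.022]):
    w=downR(-13)[:2,:2]@np.array(e)*1; u=K@(R@np.array([xy[0]+w[0],xy[1]+w[1],.08])+t);u=u[:2]/u[2]; print('rim crop',((u-[150,80])*590/140).round(0))
plan(*[place(xy,z,.1245,-25,-13)[:2] for z in(.2,.1,.03,.012,.005)])
```

```text
expect 0.2 [200.3 130.1]
expect 0.26 [196.6 108.9]
rim crop [190. 366.]
rim crop [234. 400.]
rim crop [288. 366.]
rim crop [244. 333.]
t 25.55 tcp [ 0.4665 -0.2972  0.3078] j [ 25.  49.   3.  54.   4. 101. -75.] w 0.0168 F [ 0.2 -0.4 -0. ]
[-0.0026, 0.011, 0.0027] [0.0014, 0.0005, 0.007] | [ 0.464 -0.301  0.307]
[0.1031, 0.0115, 0.2292] [0.0014, 0.0005, 0.007] | [ 0.464 -0.301  0.207]
[0.1772, 0.0118, 0.3878] [0.0014, 0.0005, 0.007] | [ 0.464 -0.301  0.137]
[0.1962, 0.0119, 0.4286] [0.0014, 0.0005, 0.007] | [ 0.464 -0.301  0.119]
[0.2036, 0.0119, 0.4444] [0.0014, 0.0005, 0.007] | [ 0.464 -0.301  0.112]
```

View pics/g4.png

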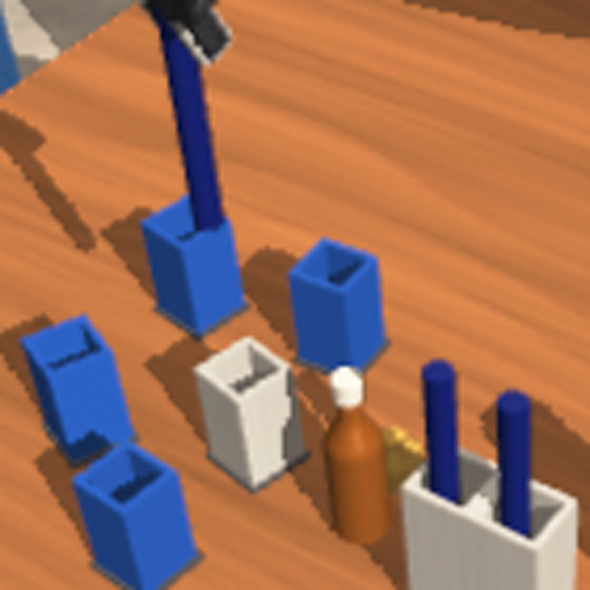

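The picture shows the short rod held upright with its foot at crop (207,228). The low holder's mouth is at crop (245,371), beside the vial at (345,450). I'll check the alignment numerically, with the edges taken in this same view.

Run:
```python
from h import *
g=imaging.grab_frame('scene'); o=manip.get_obs(); print(o['position'].round(4))
r,gg,b=[g[:,:,i].astype(int) for i in range(3)]
dark=(b>r+25)&(b>gg+25)&(b<165)&(gg<60)
for v in range(96,134,4):
    xs=np.nonzero(dark[v,170:230])[0]+170; print(v,xs.min(),xs.max(),len(xs),end='; ')
print()
R=o['orientation'];a=R@(tiltR(3,10).T@A); foot=o['position']-.019*R[:,2]-.1245*a; print('foot calc',foot.round(4),a.round(3))
K,Rc,t=cam('scene')
pr=lambda p:(lambda u:(u[:2]/u[2]).round(1))(K@(Rc@np.array(p)+t))
for z in(0,.03,.06): print(pr(foot+a*z))
# placed rods check: rows/cols in same view, nominal tool-based positions
for nm,p,(x0,x1) in(('r1',(.5055,-.0748),(262,282)),('r0',(.505,-.1215),(245,262))):
    for v in(180,188): xs=np.nonzero(dark[v,x0:x1])[0]+x0; print(nm,v,xs.min(),xs.max(),end=' ')
    print(pr([*p,.19]),pr([*p,.15]))
```

```text
[ 0.4666 -0.2973  0.308 ]
96 190 196 7; 100 191 197 7; 104 191 197 7; 108 192 198 7; 112 193 199 7; 116 194 199 6; 120 194 200 7; 124 195 200 6; 128 195 201 7; 132 196 202 7; 
foot calc [ 0.4744 -0.2988  0.2007] [-0.    -0.002  1.   ]
[201.  130.9]
[199.2 120.6]
[197.2 109.7]
r1 180 270 276 r1 188 270 276 [273.4 175.4] [273.4 188.1]
r0 180 251 257 r0 188 252 258 [255.7 167.7] [256.3 180.4]
```

Run:
```python
from h import *
o=manip.get_obs(); f=imaging.grab_frame('wrist'); np.save('pics/w5.npy',f)
p=imaging.camera_params('wrist'); T=np.eye(4);T[:3,:3]=o['orientation'];T[:3,3]=o['position']; M=T@p['T_tool_cam']; K=p['mtx']
np.savez('pics/w5.npz',M=M,K=K)
def pr(q): u=K@(M[:3,:3].T@(np.array(q)-M[:3,3])); return (u[:2]/u[2]).round(1)
def cz(u,z): d=M[:3,:3]@np.linalg.inv(K)@np.array([*u,1.]); return M[:3,3]+d*(z-M[2,3])/d[2]
print('low mouth expect',pr([.472,-.303,.08]),'foot',pr([.4744,-.2988,.2]),'tall mouth',pr([.5055,-.0995,.11]))
cv2.imwrite('pics/w5.png',cv2.resize(f,(784,588))[:,:,::-1])
```

```text
low mouth expect [278.2  89.8] foot [273.5 150. ] tall mouth [ 77.1 113. ]
```

View pics/w5.png

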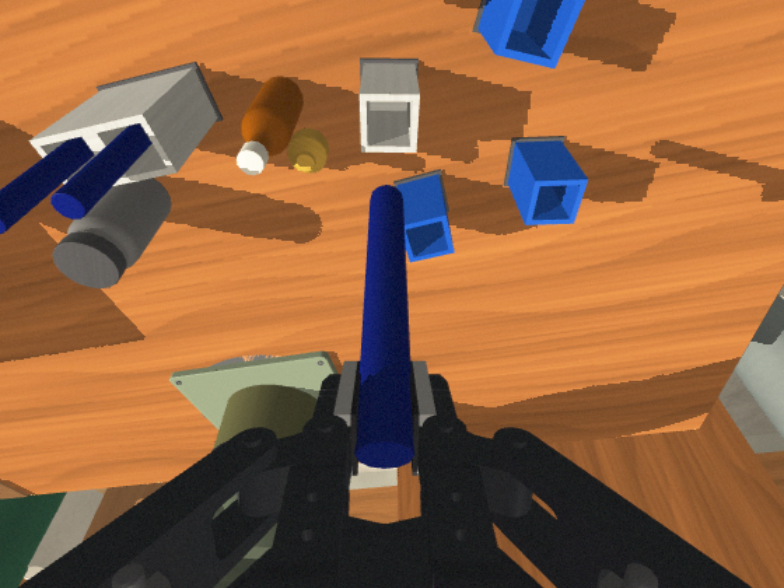

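The wrist view puts the low mouth's rim centre at (278,87), laterally right where the top view had it. The rod foot's far edge is at (276,132). I'll solve the x offset numerically.

Run:
```python
from h import *
d=np.load('pics/w5.npz');M,K=d['M'],d['K']
def pr(q): u=K@(M[:3,:3].T@(np.array(q)-M[:3,3])); return (u[:2]/u[2]).round(1)
def cz(u,z): e=M[:3,:3]@np.linalg.inv(K)@np.array([*u,1.]); return (M[:3,3]+e*(z-M[2,3])/e[2]).round(4)
f=np.load('pics/w5.npy'); h=cv2.cvtColor(f,cv2.COLOR_RGB2HSV)
m=((h[:,:,1]<40)&(h[:,:,2]>195)).astype(np.uint8); m[:40]=0;m[115:]=0;m[:,:250]=0;m[:,305:]=0
ys,xs=np.nonzero(m); print('rim bbox',xs.min(),xs.max(),ys.min(),ys.max())
for u in((257,68),(299.5,68),(299.5,108.5),(257,108.5),(278.2,88)): print(cz(u,.08))
foot=np.array([.4744,-.2988,.2007])
phi=np.arange(0,360,5)*np.pi/180
def far(ft): return min((pr(ft+[.009*np.cos(q),.009*np.sin(q),0]) for q in phi),key=lambda u:u[1])
print('cam',M[:3,3].round(3),'far edge nominal',far(foot),[ (n,far(foot+np.array(v))) for n,v in(('dx5',(.005,0,0)),('dz-5',(0,0,-.005)),('dy-3',(0,-.003,0)))])
print('top centre',pr(foot+[0,0,.145]))
r,g,b=[f[:,:,i].astype(int) for i in range(3)]; k=(b>r+25)&(b>g+25)&(b<165)&(g<60)
for v in(134,140,150,180,220,260): x=np.nonzero(k[v,230:300])[0]+230; print(v,x.min(),x.max(),end='; ')
```

```text
rim bbox 257 299 67 108
[ 0.4984 -0.2866  0.08  ]
[ 0.4889 -0.3288  0.08  ]
[ 0.4465 -0.3218  0.08  ]
[ 0.4568 -0.2756  0.08  ]
[ 0.4739 -0.3034  0.08  ]
cam [ 0.599 -0.328  0.402] far edge nominal [274.  140.2] [('dx5', array([272.5, 134.4])), ('dz-5', array([274. , 136.8])), ('dy-3', array([277.8, 139.5]))]
top centre [272.4 335.8]
134 269 283; 140 265 287; 150 264 288; 180 262 299; 220 260 290; 260 257 292;
```

The same-view wrist measurement puts the mouth at (0.474,-0.303) and its rim at 43 × 43 mm, which fits. The rod foot is about 3.5 mm too far out in x, so I'll correct that and lower.

Emit:
play_rows(targets=[10, -0.007, 0.0044, 0.0034, 0, 0, 0, 10, 0.02, 0.0045, 0.062, 0, 0, 0, 10, 0.055, 0.0045, 0.137, 0, 0, 0, 10, 0.085, 0.0048, 0.2, 0, 0, 0, 10, 0.11, 0.005, 0.255, 0, 0, 0, 10, 0.13, 0.005, 0.298, 0, 0, 0, 10, 0.14, 0.005, 0.32, 0, 0, 0, 10, 0.14, 0.005, 0.32, 0, 0, 0])

```text
time: 26.65
position: [0.4623, -0.2993, 0.1678]
orientation: [[0.884, -0.219, -0.413], [-0.198, -0.976, 0.094], [-0.424, -0.001, -0.906]]
wrist_force: [-0.4, 1.8, -0.9]
gripper_width: 0.017
gripper_force: 39.4
```

Emit:
play_rows(targets=[10, 0.005, 0, 0.011, 0, 0, 0, 10, 0.01, 0, 0.022, 0, 0, 0, 10, 0.016, 0, 0.034, 0, 0, 0, 10, 0.022, 0, 0.047, 0, 0, 0, 10, 0.028, 0, 0.06, 0, 0, 0, 10, 0.028, 0, 0.06, 0, 0, 0])

```text
time: 27.4
position: [0.4623, -0.2993, 0.1409]
orientation: [[0.884, -0.22, -0.413], [-0.198, -0.976, 0.094], [-0.424, -0.001, -0.906]]
wrist_force: [0.3, -0.5, -2.0]
gripper_width: 0.0173
gripper_force: 39.4
```

No lateral force, and the rod is well inside. Next is 16 mm more at 2–3 mm per row.

Emit:
play_rows(targets=[10, 0.003, 0, 0.006, 0, 0, 0, 10, 0.006, 0, 0.012, 0, 0, 0, 10, 0.008, 0, 0.018, 0, 0, 0, 10, 0.011, 0, 0.023, 0, 0, 0, 10, 0.014, 0, 0.029, 0, 0, 0, 10, 0.017, 0, 0.036, 0, 0, 0, 10, 0.017, 0, 0.036, 0, 0, 0])

```text
time: 28.28
position: [0.4624, -0.2994, 0.1252]
orientation: [[0.884, -0.219, -0.413], [-0.198, -0.976, 0.094], [-0.424, -0.001, -0.906]]
wrist_force: [0.7, -0.1, -0.7]
gripper_width: 0.0169
gripper_force: 39.4
```

Emit:
play_rows(targets=[10, 0.001, 0, 0.0023, 0, 0, 0, 10, 0.002, 0, 0.0046, 0, 0, 0, 10, 0.003, 0, 0.0068, 0, 0, 0, 10, 0.003, 0, 0.0068, 0, 0, 0])

```text
time: 28.78
position: [0.4624, -0.2994, 0.1224]
orientation: [[0.884, -0.22, -0.413], [-0.198, -0.976, 0.094], [-0.423, -0.001, -0.906]]
wrist_force: [0.0, 0.9, -2.1]
gripper_width: 0.0173
gripper_force: 39.4
```

Emit:
play_rows(targets=[10, 0.001, 0, 0.0023, 0, 0, 0, 10, 0.002, 0, 0.0046, 0, 0, 0, 10, 0.003, 0, 0.0068, 0, 0, 0, 10, 0.003, 0, 0.0068, 0, 0, 0])

```text
time: 29.28
position: [0.4623, -0.2994, 0.1194]
orientation: [[0.884, -0.22, -0.413], [-0.198, -0.976, 0.094], [-0.423, -0.001, -0.906]]
wrist_force: [-0.2, 0.0, -0.4]
gripper_width: 0.0166
gripper_force: 39.4
```

Emit:
play_rows(targets=[10, 0.001, 0, 0.0023, 0, 0, 0, 10, 0.002, 0, 0.0046, 0, 0, 0, 10, 0.003, 0, 0.0068, 0, 0, 0, 10, 0.003, 0, 0.0068, 0, 0, 0])

```text
time: 29.78
position: [0.4622, -0.2994, 0.1164]
orientation: [[0.884, -0.22, -0.413], [-0.198, -0.976, 0.094], [-0.423, -0.001, -0.906]]
wrist_force: [-0.2, 0.1, -0.7]
gripper_width: 0.0169
gripper_force: 39.4
```

Emit:
play_rows(targets=[10, 0.001, 0, 0.0023, 0, 0, 0, 10, 0.002, 0, 0.0046, 0, 0, 0, 10, 0.003, 0, 0.0068, 0, 0, 0, 10, 0.003, 0, 0.0068, 0, 0, 0])

```text
time: 30.28
position: [0.4622, -0.2993, 0.1135]
orientation: [[0.884, -0.22, -0.413], [-0.198, -0.976, 0.094], [-0.423, -0.001, -0.906]]
wrist_force: [-0.2, -0.8, -0.3]
gripper_width: 0.0171
gripper_force: 39.6
```

Emit:
play_rows(targets=[10, 0.001, 0, 0.0023, 0, 0, 0, 10, 0.0015, 0, 0.0034, 0, 0, 0, 10, 0.0015, 0, 0.0034, 0, 0, 0])

```text
time: 30.65
position: [0.4624, -0.2996, 0.1132]
orientation: [[0.884, -0.22, -0.412], [-0.199, -0.976, 0.093], [-0.422, -0.001, -0.906]]
wrist_force: [-0.2, 0.7, 18.2]
gripper_width: 0.017
gripper_force: 40.9
```

Contact on the floor at 18 N. I'll ease off slightly, release and retreat.

Emit:
play_rows(targets=[10, -0.0005, 0, -0.0011, 0, 0, 0, 10, -0.0005, 0, -0.0011, 0, 0, 0])

```text
time: 30.9
position: [0.4623, -0.2995, 0.1133]
orientation: [[0.884, -0.22, -0.412], [-0.199, -0.976, 0.093], [-0.423, -0.001, -0.906]]
wrist_force: [-0.7, -0.6, 12.0]
gripper_width: 0.0168
gripper_force: 40.1
```

Emit:
play_rows(targets=[34, 0, 0, 0, 0, 0, 0, 34, 0, 0, 0, 0, 0, 0, 34, 0, 0, 0, 0, 0, 0, 34, 0, 0, -0.03, 0, 0, 0, 34, 0, 0, -0.12, 0, 0, 0, 36, 0, 0, -0.25, 0, 0, 0, 40, 0, 0, -0.4, 0, 0, 0, 40, 0, 0, -0.4, 0, 0, 0])

```text
time: 31.9
position: [0.5296, -0.3146, 0.2603]
orientation: [[0.886, -0.219, -0.409], [-0.199, -0.976, 0.092], [-0.419, -0.0, -0.908]]
wrist_force: [-0.6, 1.0, -1.5]
gripper_width: 0.0398
gripper_force: 0.0
```

Run:
```python
from h import *
g=imaging.grab_frame('scene'); o=manip.get_obs(); print(o['time'],o['position'].round(3),o['wrist_force'].round(1))
r,gg,b=[g[:,:,i].astype(int) for i in range(3)]; m=((b>r+25)&(b>gg+25)&(b<165)&(gg<60)).astype(np.uint8)
x0,y0,x1,y1=190,120,300,230
k=np.zeros_like(m);k[y0:y1,x0:x1]=m[y0:y1,x0:x1]; N,l,s,c=cv2.connectedComponentsWithStats(k)
for i in range(1,N):
    if s[i,4]>40:
        P=np.argwhere(l==i)[:,::-1].astype(float); c=P.mean(0);d=np.linalg.svd(P-c,full_matrices=False)[2][0];q=(P-c)@d; print(len(P),(c+d*q.min()).round(1),(c+d*q.max()).round(1))
K,R,t=cam('scene')
for p in((.474,-.303,.15),(.474,-.303,.08),(.505,-.1215,.195),(.5055,-.075,.195)): u=K@(R@np.array(p)+t); print('expect',p,(u[:2]/u[2]).round(1))
d=np.abs(g.astype(int)-np.load('pics/scene0.npy').astype(int)).max(2)
for n,(x0,y0,x1,y1) in(('reamer',(398,238,425,300)),('jar',(297,178,322,224)),('vial',(226,168,243,210)),('weight',(243,178,252,192)),('wrench',(455,245,480,265)),('bowl',(148,234,190,266))): print(n,(d[y0:y1,x0:x1]>60).mean().round(3))
```

```text
31.95 [ 0.529 -0.314  0.26 ] [0.3 0.2 0.8]
58 [190.2 139. ] [192.7 156.2]
165 [202.2 145.8] [206.9 171.8]
215 [253.4 165.9] [255.5 198.2]
226 [272.6 174. ] [272.7 206. ]
expect (0.474, -0.303, 0.15) [202.6 146.6]
expect (0.474, -0.303, 0.08) [206.2 167.2]
expect (0.505, -0.1215, 0.195) [255.6 166. ]
expect (0.5055, -0.075, 0.195) [273.3 173.7]
reamer 0.012
jar 0.02
vial 0.042
weight 0.143
wrench 0.002
bowl 0.0
```

All three rods stand at the expected heights: the tops are within about 2 px of prediction, and the bystanders are unchanged. The weight's small difference is rod and shadow overlap. I'll hand in.

```bash
python3 -c "
from workcell import manip
print(manip.hand_in())"
```

```text
the job is handed in; nothing more can be done
None
```

The job is handed in at about 32 s: both long rods stand on the bottom of the tall holder's wells and the short rod on the bottom of the low grey holder, each lowered to contact before release; in the last picture the reamer and other bystanders look unmoved, and the judge's verdict was not shown.

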